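Uncap the inspection camera and hold a circuit board over it

TASK

Lift the loose cap off the upward-looking inspection camera and set it down, mouth down as it came off, flat in the round dish; don't drop it. Then pick the board carrier off its rest by the handle and keep it level as you bring it, without bumping the camera, centred over the lens with its underside about 60 mm above it. Finish still holding it there, steady and level, with everything else on the bench left alone.

Things in the scene. Friction and masses are not known exactly. Their poses are not given: they have to be found in the camera images.
- camera: Inspection camera that stands upright on the bench and looks straight up; fixed. Round aluminium foot 76 mm across and 10 mm high, black round body 48 mm across up to 68 mm height (a white ring light is its top), then the lens barrel, 31 mm across, up to 96 mm height. Origin: centre of the foot's underside, z up.
- lens (a point): Centre of the top of the camera's lens barrel, 96 mm above the bench; z up.
- cap: Loose round grey plastic cap standing mouth down over the lens barrel (at the start), about 30 g. 40 mm across, 28 mm high, straight-sided; hollow from below: bore 35 mm across and 24 mm deep, closed top 4 mm thick. It must be lifted 24 mm straight up to clear the barrel. Origin: centre of its open rim (its underside); z points to its closed top.
- cap_top (a point): Centre of the closed top face of the cap, 28 mm above the cap's origin along its z.
- dish: Shallow round aluminium dish fixed on the bench, the holder for the cap: 62 mm across outside, recess 54 mm across, rim 14 mm high, inner floor 5 mm above the bench. Origin: centre of its underside, z up.
- dish_floor (a point): Centre of the dish's flat inner floor, 5 mm above the bench; z up.
- rest: Fixed rest for the board carrier: dark steel base plate 150 x 100 x 6 mm with two aluminium rails along its y, 100 mm apart, tops 30 mm above the bench. Origin: centre of its underside, z up.
- carrier: Board carrier, 0.2 to 0.4 kg, loose across the two rails of the rest: black frame 130 (x) x 90 (y) x 8 mm around a green circuit board with parts up to 19 mm above the underside; over its middle an aluminium bridge handle on a post at each end. It balances within 5 mm of the handle's middle. Origin: centre of the frame's underside, z up, x along the handle.
- grip (a point): Middle of the carrier's handle, a straight bar 130 mm long (x), 14 mm wide (y), 16 mm high, from 52 to 68 mm above the carrier's underside; this point is 60 mm above the carrier's origin.
- spool: Bystander, leave alone: spool of solder wire standing on end, green flanges 54 mm across, 32 mm high. Origin: centre of its underside.
- tin: Bystander, leave alone: round brass tip-cleaner tin filled with brass curls, 68 mm across, about 31 mm high. Origin: centre of its underside.
- screwdriver: Bystander, leave alone: screwdriver 170 mm long lying on the bench at the left end of the work, roughly along the world x. Origin: about the middle, on its underside.

How it is judged:
By the outcome, as a careful person would: the job done as asked, in the order asked, and still so for the second after the job is handed in, while the arm keeps its last pose, push and grip.
It also fails if it takes over 59 s, if anything falls off the work surface, if the arm or the gripper's body presses on something with over 40 N, if the wrist force passes 120 N, or if a joint passes its speed limit or range.

ROBOT

A 6-joint arm with a two-finger parallel gripper is mounted at the origin on the work surface. World frame = base frame: x ahead of the robot, y to its left, z up, the work surface at z = 0. Lengths are in m, angles in degrees, forces in N, time in s.
With the tool pointing down it reaches from about 0.375 to 0.925 m from the base axis. Payload 5.7 kg.
Tool frame: the origin (TCP) lies at the very end of the fingers, on their centre line; the grasp point (between the pads) lies 19 mm behind it; z points along the fingers, y is the line along which they close (so a half turn about z gives the same grasp; the last joint's range is limited). The gripper opens to 88 mm and grips with 3 to 60 N. Pads are 20 mm wide; open, the fingers measure 115 mm over their backs; the gripper's body (75 mm by 178 mm) begins 61 mm behind the grasp point.
Start: joints at [-69.735, 20.558, 86.54, -0, 72.909, -6.595], TCP at [0.271, -0.535, 0.223] pointing down, gripper open.
Joint ranges: [-170.27, 170.27], [-57.76, 135], [12.27, 136.19], [-55.21, 235.2], [11.17, 155.16], [-170.74, 170.74]. Speed limits (degrees/s): [136.94, 136.94, 180, 180, 180, 180].

INTERFACE

Orientations are given as [roll, pitch, yaw] about the fixed x, y, z axes, in that order (R = Rz(yaw) Ry(pitch) Rx(roll)).
In Python, from cell import arm gives the robot as it stands.
- The arm moves only by the shell command python3 drive.py [OPENING] [FORCE], which reads ROWS from standard input. ROWS is a JSON list of rows, 1 to 5 of them, each of 6 numbers: dx, dy, dz in units of 50 mm, then a rotation vector rx, ry, rz in units of 2 degrees; each row is the pose to reach, as a shift and turn from the pose commanded when the command began, along the tool's axes at that moment; what a row does not reach only later rows make up. A row lasts 1/12 s, in which the tool goes at most 0.0417 m and 7.16 degrees, less where a joint would pass 70% of its speed; a pose out of reach is approached as far as the arm can. OPENING is the finger opening in m, set as the command begins (- or left out keeps the last). The fingers move at their own pace and stop on an object; FORCE is the grip in N (left out, the last holds). Time passes only in rows, so rows that do not move let the fingers close. It prints the time, the measured TCP pose, the force, the opening and the grip force at its end. Input that does not fit is refused with a message, and nothing moves.
- arm.sense(): the state, without advancing time (a new reading comes with each control period).
- arm.camera(name): name is "scene" or "top" or "wrist"; returns (picture, depth): 384x512x3 uint8, red, green, blue; 384x512 float32, m along the optical axis (not along the pixel's ray), 0 where there is no reading.
- arm.camera_model(name): a dict with "fx", "fy", "cx", "cy" (pixels), "R" (3x3) and "t" (3): a world point X has camera coordinates R X + t; the wrist camera has in their place "mount" (4x4, takes a point from camera to tool coordinates, whose origin is the TCP and whose axes are the flange's). Camera axes: x right, y down, z forward; pixel columns grow to the right and rows downward; lengths in m; the calibration is good to about 2 mm. The wrist camera is an equidistant fisheye: a pixel r from the principal point sees the ray r / f radians off the axis. A picture is of the moment at which its call begins: read the wrist's pose just before it. camera_model takes no time and is no camera call.
- arm.hand_in(): hands the job in; it is judged then, once.
The state is a dict: "t": time; "joint_pos": joint angles; "dq": joint speeds; "joint_torque": joint torques, N m; "eef_pos": TCP position; "eef_rot": TCP orientation; "contact_force": force on the tool from outside, world axes, zero at the start; "wrist_torque": the same for the moment, N m; "finger_gap": finger opening in m; "grip_force": force on a finger pad.
Only numpy, scipy, OpenCV 4.12 (cv2) and the standard library are available. Lean on these libraries where they do the work, as an engineer would, in place of code of your own. Each camera call takes 0.05 s, during which the arm holds its last target. There are 200 camera calls.

## Working session

There is one attempt and no reset: what is moved stays moved. The work goes in short steps, Python scripts to look and compute and a shell command to move; the robot and the scene stay as the last step left them, time stands still between calls to the robot, and variables do not carry over. Pictures are saved under pics/ and viewed, at most 10 in all, crops included, and the job is handed in when it is done.

```bash
ls; mkdir -p pics; python3 - <<'E'
from cell import arm
import cv2,numpy as np
print(arm.sense())
for n in("scene","top"):
    p,d=arm.camera(n); cv2.imwrite(f"pics/{n}0.png",p[:,:,::-1]); np.savez(f"{n}0.npz",p=p,d=d,**arm.camera_model(n))
    print(n,arm.camera_model(n))
print(arm.camera_model("wrist"))
E
```

```text
cell.py
drive.py
pics
{'t': 0.0, 'joint_pos': array([-6.97342341e+01,  2.05978605e+01,  8.65974377e+01, -1.76651650e-03,
        7.29092379e+01, -6.59488373e+00]), 'dq': array([-0.04713289,  0.0610816 ,  0.12192445, -0.00806508,  0.03730036,
        0.02867478]), 'joint_torque': array([-3.41062980e-03, -5.15387571e+01, -2.70729947e+01,  6.72340603e-02,
        3.46557435e-02, -1.06716784e-04]), 'eef_pos': array([ 0.27083629, -0.53462745,  0.22182067]), 'eef_rot': array([-1.79895962e+02, -1.03294033e-02,  2.68611610e+01]), 'contact_force': array([-0.08681498, -0.3389358 , -0.75871607]), 'wrist_torque': array([-0.07048084,  0.01660511, -0.0213095 ]), 'grip_force': 0.0, 'finger_gap': 0.08771581344472261}
scene {'fx': 450.149368311975, 'fy': 450.149368311975, 'cx': 268.05396311358237, 'cy': 192.80120880146688, 'R': array([[-0.42896321,  0.90316496,  0.01684121],
       [ 0.65350396,  0.32314868, -0.68447608],
       [-0.62363703, -0.28260926, -0.72884077]]), 't': array([ 0.19151277, -0.36544935,  1.49202662])}
top {'fx': 379.72517674928116, 'fy': 379.72517674928116, 'cx': 256.6951863280089, 'cy': 200.5378223796056, 'R': array([[-0.14172306, -0.98989659,  0.00439486],
       [-0.96883874,  0.13779441, -0.20582563],
       [ 0.20314051, -0.03342815, -0.97857881]]), 't': array([0.1612232 , 0.6115017 , 0.79077263])}
{'fx': 297.3186396354542, 'fy': 297.3186396354542, 'cx': 254.5504122736939, 'cy': 194.74615962263388, 'mount': array([[ 6.65152038e-04, -9.65327358e-01, -2.61041469e-01,
         7.14373418e-02],
       [ 9.99999421e-01,  4.21356152e-04,  9.89900313e-04,
        -3.30248627e-05],
       [-8.45586425e-04, -2.61041976e-01,  9.65327080e-01,
        -1.61564179e-01],
       [ 0.00000000e+00,  0.00000000e+00,  0.00000000e+00,
         1.00000000e+00]])}
```

View pics/top0.png

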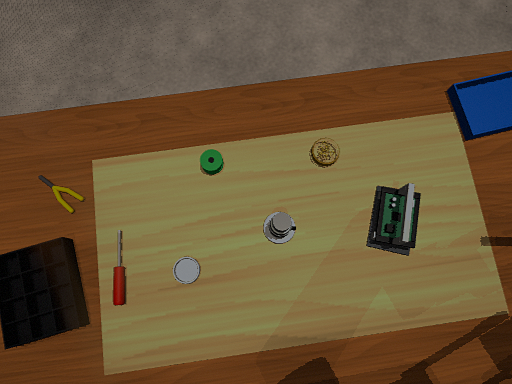

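View pics/scene0.png

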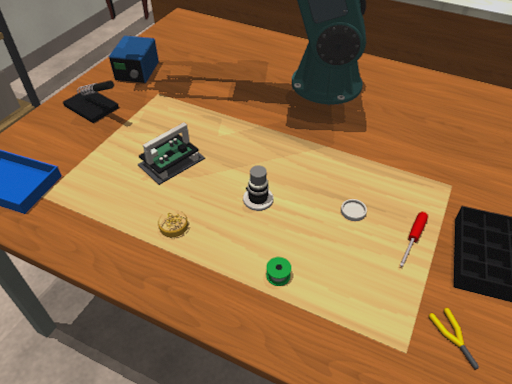

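The top view shows the capped camera at about (280,226), the dish at (187,270), the carrier at (393,218) with its handle at (408,213), the tin at (324,152), the spool at (211,161) and the screwdriver at (119,270). The scene view agrees: cap (258,173), dish (354,210), handle (166,145).

```bash
cat > m.py <<'E'
import numpy as np,cv2
def cloud(f):
    z=np.load(f); d=z['d']; v,u=np.mgrid[:384,:512]
    c=np.stack([(u-z['cx'])/z['fx']*d,(v-z['cy'])/z['fy']*d,d],-1)
    X=(c-z['t'])@z['R']; X[d==0]=np.nan
    return X,z['p'],u,v
E
python3 - <<'E'
from m import *
rois={'top':dict(cap=(262,200,300,245),dish=(168,250,206,290),car=(360,175,428,260),tin=(305,132,345,172),spool=(195,145,228,178)),
'scene':dict(cap=(238,160,280,212),dish=(335,195,372,225),car=(132,120,210,185),tin=(155,208,192,240),spool=(262,252,296,290))}
for n in rois:
    X,p,u,v=cloud(n+'0.npz')
    for k,(a,b,c,d) in rois[n].items():
        P=X[b:d,a:c].reshape(-1,3)
        print(n,k,'bench z',np.nanmedian(P[P[:,2]<.004,2]).round(4),'max',np.nanpercentile(P[:,2],99.5).round(4))
        bands=dict(cap=[(.094,.108),(.006,.014),(.064,.072)],dish=[(.009,.02),(.003,.0085)],car=[(.085,.11),(.025,.045),(.004,.009)],tin=[(.015,.04)],spool=[(.025,.04)])[k]
        for lo,hi in bands:
            Q=P[(P[:,2]>lo)&(P[:,2]<hi)]
            if len(Q)<5: print('  none');continue
            (cc),wh,an=cv2.minAreaRect(Q[:,:2].astype(np.float32)*1000)
            print('  ',lo,len(Q),'mean',Q.mean(0).round(4),'rect',np.round(cc,1),np.round(wh,1),round(an,1),'circ',np.round(cv2.minEnclosingCircle(Q[:,:2].astype(np.float32)*1000)[0],1))
E
```

```text
top cap bench z 0.0014 max 0.1031
   0.094 274 mean [0.5682 0.029  0.1007] rect [568.3  29. ] [37.9 38.8] 67.8 circ [568.6  28.9]
   0.006 332 mean [0.5608 0.0348 0.0106] rect [578.8  27.8] [73.5 95.6] 80.7 circ [581.3  25.3]
   0.064 61 mean [0.5582 0.0354 0.0685] rect [561.8  33.7] [45.3 29.1] 56.3 circ [568.7  29.4]
top dish bench z 0.0012 max 0.0171
   0.009 164 mean [0.5011 0.2557 0.014 ] rect [500.4 255.3] [60.2 58.7] 81.8 circ [500.9 255.9]
   0.003 521 mean [0.5014 0.2567 0.0054] rect [502.2 255.7] [87.7 89.1] 81.9 circ [501.9 253.6]
top car bench z 0.0015 max 0.101
   0.085 500 mean [ 0.55   -0.2413  0.0971] rect [ 550.8 -243.4] [ 16.  129.7] 71.3 circ [ 551. -243.]
   0.025 1613 mean [ 0.5516 -0.2374  0.0375] rect [ 552.1 -242.1] [ 93.6 131.2] 70.9 circ [ 551.2 -243.8]
   0.004 686 mean [ 0.5318 -0.2204  0.0062] rect [ 557.2 -247.3] [160.7 212.4] 78.5 circ [ 559.2 -247.1]
top tin bench z 0.0015 max 0.0333
   0.015 215 mean [ 0.7293 -0.1048  0.0265] rect [ 735.3 -110.1] [65.6 66.8] 37.2 circ [ 736.  -110.4]
top spool bench z 0.0015 max 0.0366
   0.025 384 mean [0.7486 0.1669
[... 539 characters left out ...]
0.4984 0.2575 0.0051] rect [497.5 255.4] [95.3 86.1] 25.7 circ [497.6 255.2]
scene car bench z 0.0004 max 0.099
   0.085 348 mean [ 0.5549 -0.2398  0.0943] rect [ 551.6 -240.6] [ 18.1 130.3] 70.4 circ [ 550.5 -243.7]
   0.025 1025 mean [ 0.5552 -0.2341  0.0362] rect [ 551.3 -239. ] [ 94.1 132.4] 70.1 circ [ 550.1 -240.3]
   0.004 473 mean [ 0.5719 -0.2301  0.0059] rect [ 520.9 -266.2] [275.7 211.3] 32.9 circ [ 524.2 -260.2]
scene tin bench z 0.0005 max 0.0327
   0.015 244 mean [ 0.7455 -0.0984  0.0247] rect [ 739.3 -103.9] [58.4 66.7] 59.3 circ [ 736.2 -105.4]
scene spool bench z 0.0009 max 0.0355
   0.025 442 mean [0.7501 0.169  0.0321] rect [749.2 169. ] [54.5 51.2] 25.5 circ [749.2 168.4]
```

Careful with the scale: shifts go in units of 50 mm and turns go in units of 2 degrees. That gives: 0.163 m is 3.26, 0.13 m is 2.6, 26.9 degrees is 13.45.

```bash
cat >> m.py <<'E'
from scipy.spatial.transform import Rotation as Ro
def todo(x,y,z,yaw):
    from cell import arm
    s=arm.sense(); R=Ro.from_euler('xyz',s['eef_rot'],degrees=True); T=Ro.from_euler('xyz',[180,0,yaw],degrees=True)
    print('t',round(s['t'],2),'pos',s['eef_pos'].round(4),s['eef_rot'].round(2),'F',s['contact_force'].round(2),'gap',round(s['finger_gap'],4),'grip',round(s['grip_force'],1))
    print('todo',R.inv().apply(np.array([x,y,z])-s['eef_pos']).round(4),(R.inv()*T).as_rotvec(degrees=True).round(2))
E
echo '[[0.66,-0.46,0,0,0,2.7],[1.3,-0.92,0,0,0,5.4],[1.96,-1.4,0,0,0,8.1],[2.6,-1.86,0,0,0,10.8],[3.26,-2.32,0,0,0,13.45]]' | python3 drive.py 0.088 8
python3 -c "
from m import *; todo(.5685,.030,.16,0)"
```

```text
t: 0.52
eef_pos: [0.3642, -0.3563, 0.2223]
eef_rot: [-180.0, 0.0, -0.4]
contact_force: [-0.2, -0.9, -0.2]
finger_gap: 0.0879
grip_force: 0.0
t 0.52 pos [ 0.3642 -0.3563  0.2223] [-1.7996e+02  3.0000e-02 -3.5000e-01] F [-0.22 -0.89 -0.22] gap 0.0879 grip 0.0
todo [ 0.202  -0.3875  0.0625] [-0.04  0.03 -0.35]
```

```bash

echo '[[0.36,-0.7,0,0,0,0],[0.72,-1.4,0,0,0,0],[1.08,-2.1,0,0,0,0],[1.44,-2.8,0,0,0,0],[1.8,-3.5,0,0,0,0]]' | python3 drive.py >/dev/null
echo '[[0.36,-0.7,0,0,0,0],[0.72,-1.4,0,0,0,0],[1.08,-2.1,0,0,0,0],[1.44,-2.8,0,0,0,0],[1.8,-3.5,0,0,0,0]]' | python3 drive.py >/dev/null
echo '[[0.22,-0.38,0,0,0,0],[0.44,-0.76,0.4,0,0,0],[0.44,-0.76,0.8,0,0,0],[0.44,-0.76,1.2,0,0,0],[0.44,-0.76,1.2,0,0,0]]' | python3 drive.py >/dev/null
echo '[[0,0,0,0,0,0],[0,0,0,0,0,0]]' | python3 drive.py
python3 - <<'E'
from m import *
todo(.5685,.030,.0845,0)
from cell import arm
p,d=arm.camera("wrist"); cv2.imwrite("pics/w1.png",p[:,:,::-1])
todo(.5685,.030,.0845,0)
E
```

```text
t: 1.93
eef_pos: [0.5667, 0.0295, 0.1634]
eef_rot: [-180.0, -0.0, -0.1]
contact_force: [0.2, 0.6, 0.2]
finger_gap: 0.0875
grip_force: 0.0
t 1.93 pos [0.5667 0.0295 0.1634] [-1.8e+02 -2.0e-02 -6.0e-02] F [0.16 0.55 0.24] gap 0.0875 grip 0.0
todo [ 0.0018 -0.0004  0.0789] [-0.   -0.02 -0.06]
t 1.98 pos [0.5671 0.0294 0.1638] [ 1.8e+02 -9.0e-02 -7.0e-02] F [-0.46 -0.29  0.3 ] gap 0.0877 grip 0.0
todo [ 0.0013 -0.0006  0.0793] [ 0.   -0.09 -0.07]
```

View pics/w1.png

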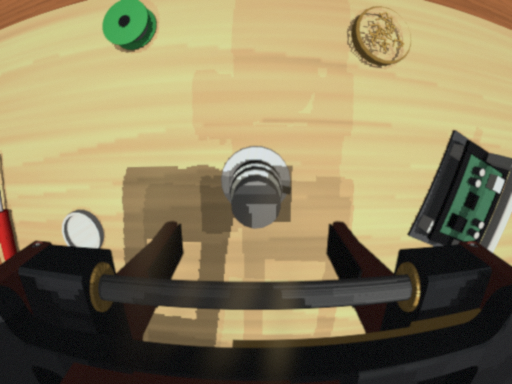

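The wrist view shows the cap at about (256,205), centred between the fingertips (180 and 330), over the camera body. I'll go down and close.

```bash

echo '[[0.03,0,0.4,0,0,0],[0.03,0,0.8,0,0,0],[0.03,0,1.2,0,0,0],[0.03,0,1.46,0,0,0],[0.03,0,1.58,0,0,0]]' | python3 drive.py >/dev/null
echo '[[0,0,0,0,0,0],[0,0,0,0,0,0],[0,0,0,0,0,0],[0,0,0,0,0,0]]' | python3 drive.py
python3 -c "
from m import *; todo(.5685,.030,.0845,0)"
echo '[[0,0,0,0,0,0],[0,0,0,0,0,0],[0,0,0,0,0,0],[0,0,0,0,0,0],[0,0,0,0,0,0]]' | python3 drive.py 0.03 8 >/dev/null
echo '[[0,0,0,0,0,0],[0,0,0,0,0,0],[0,0,0,0,0,0],[0,0,0,0,0,0],[0,0,0,0,0,0]]' | python3 drive.py
```

```text
t: 2.73
eef_pos: [0.5689, 0.0297, 0.085]
eef_rot: [180.0, -0.1, -0.0]
contact_force: [0.3, -1.2, 0.1]
finger_gap: 0.0877
grip_force: 0.0
t 2.73 pos [0.5689 0.0297 0.085 ] [ 1.8e+02 -1.3e-01 -4.0e-02] F [ 0.25 -1.18  0.11] gap 0.0877 grip 0.0
todo [-0.0004 -0.0003  0.0005] [ 0.   -0.13 -0.04]
t: 3.57
eef_pos: [0.5678, 0.0297, 0.0836]
eef_rot: [-180.0, 0.0, -0.0]
contact_force: [0.0, -1.0, 0.1]
finger_gap: 0.0395
grip_force: 8.0
```

```bash

echo '[[0,0,-0.12,0,0,0],[0,0,-0.28,0,0,0],[0,0,-0.44,0,0,0],[0,0,-0.6,0,0,0],[0,0,-0.8,0,0,0]]' | python3 drive.py 
echo '[[0,0,-0.3,0,0,0],[0,0,-0.5,0,0,0],[0,0,-0.6,0,0,0],[0,0,-0.6,0,0,0],[0,0,-0.6,0,0,0]]' | python3 drive.py 
python3 - <<'E'
from m import *
from cell import arm
for n in("scene",):
    p,d=arm.camera(n); np.savez(f"{n}1.npz",p=p,d=d,**arm.camera_model(n))
    cv2.imwrite("pics/s1.png",cv2.resize(p[100:230,200:400,::-1],None,fx=3,fy=3))
todo(.5012,.2565,.16,0)
E
```

```text
t: 3.98
eef_pos: [0.5679, 0.0298, 0.1247]
eef_rot: [-180.0, -0.0, -0.0]
contact_force: [0.5, 0.3, -0.9]
finger_gap: 0.0394
grip_force: 8.0
t: 4.4
eef_pos: [0.5679, 0.0298, 0.154]
eef_rot: [-180.0, -0.0, -0.0]
contact_force: [-1.1, 0.3, -1.4]
finger_gap: 0.0394
grip_force: 8.0
t 4.45 pos [0.5675 0.0298 0.1534] [-1.7999e+02  3.0000e-02 -4.0000e-02] F [-0.74  1.07 -0.82] gap 0.0396 grip 8.0
todo [-0.0665 -0.2267 -0.0065] [-0.01  0.03 -0.04]
```

View pics/s1.png

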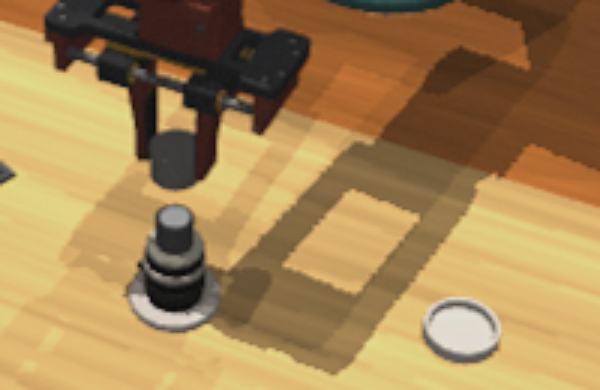

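The crop shows the cap upright between the fingers, clear of the bare lens barrel at about (175,215) in the crop; the dish is at (460,328).

```bash

echo '[[-0.14,-0.5,0,0,0,0],[-0.32,-1.1,0,0,0,0],[-0.5,-1.7,0,0,0,0],[-0.68,-2.3,0,0,0,0],[-0.86,-2.9,0,0,0,0]]' | python3 drive.py >/dev/null
echo '[[-0.18,-0.6,0.2,0,0,0],[-0.34,-1.2,0.6,0,0,0],[-0.47,-1.56,1,0,0,0],[-0.47,-1.634,1.4,0,0,0],[-0.47,-1.634,1.8,0,0,0]]' | python3 drive.py >/dev/null
echo '[[0,0,0.16,0,0,0],[0,0,0.3,0,0,0],[0,0,0.42,0,0,0],[0,0,0.52,0,0,0],[0,0,0.6,0,0,0]]' | python3 drive.py >/dev/null
echo '[[0,0,0,0,0,0],[0,0,0,0,0,0],[0,0,0,0,0,0]]' | python3 drive.py 
python3 - <<'E'
from m import *
from cell import arm
todo(.5012,.2565,.018,0)
for n in("top","scene"):
    p,d=arm.camera(n); np.savez(f"{n}2.npz",p=p,d=d,**arm.camera_model(n))
    if n=="scene": cv2.imwrite("pics/s2.png",cv2.resize(p[170:240,300:410,::-1],None,fx=5,fy=5))
    X,p,u,v=cloud(n+'2.npz'); P=X[235:300,150:220] if n=="top" else X[165:230,330:380]; P=P.reshape(-1,3)
    for a,b in((.009,.018),(.035,.05)):
        Q=P[(P[:,2]>a)&(P[:,2]<b)]; print(n,a,len(Q),Q.mean(0).round(4))
E
```

```text
t: 5.95
eef_pos: [0.502, 0.2565, 0.0342]
eef_rot: [-180.0, -0.1, -0.1]
contact_force: [-0.7, -1.3, 0.2]
finger_gap: 0.0391
grip_force: 8.0
t 5.95 pos [0.502  0.2565 0.0342] [-1.7997e+02 -5.0000e-02 -6.0000e-02] F [-0.66 -1.26  0.24] gap 0.0391 grip 8.0
todo [-0.0008  0.0001  0.0162] [-0.03 -0.05 -0.06]
top 0.009 0 [nan nan nan]
top 0.035 0 [nan nan nan]
scene 0.009 88 [0.5193 0.2593 0.0127]
scene 0.035 158 [0.5113 0.2591 0.0449]<stdin>:9: RuntimeWarning: Mean of empty slice.
  ret = um.true_divide(
```

View pics/s2.png

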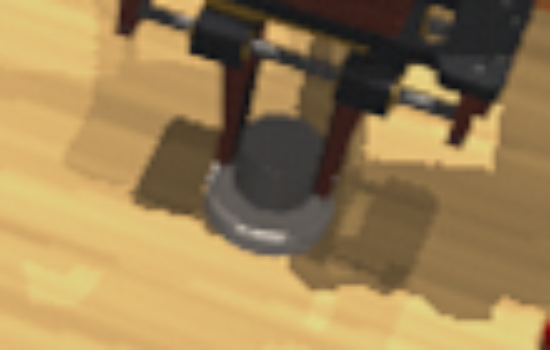

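The cap hangs upright over the dish, both centred near crop column 275. I'll lower it, watching the force.

```bash

echo '[[-0.01,0,0.08,0,0,0],[-0.01,0,0.16,0,0,0],[-0.01,0,0.24,0,0,0],[-0.01,0,0.28,0,0,0],[-0.01,0,0.3,0,0,0]]' | python3 drive.py 
echo '[[0,0,0.01,0,0,0],[0,0,0.02,0,0,0],[0,0,0.02,0,0,0],[0,0,0.02,0,0,0]]' | python3 drive.py
```

```text
t: 6.47
eef_pos: [0.5005, 0.2564, 0.018]
eef_rot: [180.0, 0.1, -0.0]
contact_force: [-0.7, -0.7, 0.6]
finger_gap: 0.0395
grip_force: 8.0
t: 6.8
eef_pos: [0.5011, 0.2566, 0.0178]
eef_rot: [-180.0, -0.0, -0.0]
contact_force: [0.4, -0.2, -0.2]
finger_gap: 0.0395
grip_force: 8.0
```

```bash

for i in 1 ; do echo '[[0,0,0.01,0,0,0],[0,0,0.01,0,0,0],[0,0,0.01,0,0,0]]' | python3 drive.py | grep -E "pos|cont"; echo '[[0,0,0.01,0,0,0],[0,0,0.01,0,0,0],[0,0,0.01,0,0,0]]' | python3 drive.py | grep -E "pos|cont"; done
```

```text
eef_pos: [0.501, 0.2565, 0.0173]
contact_force: [-0.2, 0.8, -0.1]
eef_pos: [0.501, 0.2565, 0.0167]
contact_force: [0.1, 0.1, -0.3]
```

```bash

echo '[[0,0,0.01,0,0,0],[0,0,0.01,0,0,0],[0,0,0.01,0,0,0]]' | python3 drive.py | grep -E "pos|cont"; echo '[[0,0,0.01,0,0,0],[0,0,0.01,0,0,0],[0,0,0.01,0,0,0]]' | python3 drive.py | grep -E "pos|cont|gap"
```

```text
eef_pos: [0.501, 0.2565, 0.0165]
contact_force: [-1.5, -0.7, 4.6]
eef_pos: [0.5011, 0.2565, 0.0163]
contact_force: [-1.7, -0.1, 8.4]
finger_gap: 0.0395
```

Contact with the floor (8 N). I'll ease off a little and open.

```bash

echo '[[0,0,-0.014,0,0,0],[0,0,-0.014,0,0,0],[0,0,-0.014,0,0,0]]' | python3 drive.py | grep -E "pos|cont"
echo '[[0,0,0,0,0,0],[0,0,0,0,0,0],[0,0,0,0,0,0],[0,0,0,0,0,0],[0,0,0,0,0,0]]' | python3 drive.py 0.07 | grep -E "pos|cont|gap"
echo '[[0,0,-0.2,0,0,0],[0,0,-0.6,0,0,0],[0,0,-1.2,0,0,0],[0,0,-1.9,0,0,0],[0,0,-2.6,0,0,0]]' | python3 drive.py 0.088
python3 - <<'E'
from m import *
todo(.551,-.2415,.18,-19)
E
```

```text
eef_pos: [0.5011, 0.2566, 0.0164]
contact_force: [0.4, 1.9, 2.2]
eef_pos: [0.5009, 0.2565, 0.0163]
contact_force: [0.1, -0.8, 0.6]
finger_gap: 0.0684
t: 8.88
eef_pos: [0.5003, 0.2562, 0.148]
eef_rot: [180.0, 0.1, -0.0]
contact_force: [1.5, -0.1, 0.1]
finger_gap: 0.0878
grip_force: 0.0
t 8.88 pos [0.5003 0.2562 0.148 ] [ 1.7998e+02  7.0000e-02 -4.0000e-02] F [ 1.51 -0.13  0.14] gap 0.0878 grip 0.0
todo [ 0.051   0.4977 -0.0319] [ 0.03  0.06 18.96]
```

```bash

echo '[[0,0.6,-0.3,0,0,0],[0.1,1.4,-0.6,0,0,0],[0.2,2.2,-0.64,0,0,0],[0.3,3,-0.64,0,0,0],[0.4,3.8,-0.64,0,0,0]]' | python3 drive.py >/dev/null
echo '[[0.08,0.8,0,0,0,0],[0.16,1.6,0,0,0,0],[0.24,2.4,0,0,0,0],[0.32,3.2,0,0,0,0],[0.4,4,0,0,0,0]]' | python3 drive.py >/dev/null
echo '[[0.08,0.6,0,0,0,2],[0.16,1.2,0,0,0,4],[0.22,1.8,0,0,0,6],[0.22,2.16,0,0,0,8],[0.22,2.16,0,0,0,9.5]]' | python3 drive.py >/dev/null
echo '[[0,0,0,0,0,0],[0,0,0,0,0,0],[0,0,0,0,0,0]]' | python3 drive.py
python3 - <<'E'
from m import *
from cell import arm
todo(.551,-.2415,.071,-19)
for n in("top","scene"):
    p,d=arm.camera(n); np.savez(f"{n}3.npz",p=p,d=d,**arm.camera_model(n))
    if n=="scene": cv2.imwrite("pics/s3.png",cv2.resize(p[60:260,100:380,::-1],None,fx=2.5,fy=2.5))
    X,p,u,v=cloud(n+'3.npz')
    for k,(x,y,r),bs in (('cap',(.501,.2565,.035),((.028,.04),(.009,.018))),('lens',(.5685,.03,.045),((.092,.102),(.064,.073),(.007,.013)))):
        P=X[np.hypot(X[...,0]-x,X[...,1]-y)<r]
        for a,b in bs:
            Q=P[(P[:,2]>a)&(P[:,2]<b)]; print(n,k,a,len(Q),Q.mean(0).round(4),Q[:,2].std().round(4),cv2.minEnclosingCircle(Q[:,:2].astype(np.float32)*1000) if len(Q)>4 else 0)
E
```

```text
t: 10.38
eef_pos: [0.5514, -0.2409, 0.1786]
eef_rot: [-180.0, 0.0, -18.9]
contact_force: [-0.2, 0.3, -0.1]
finger_gap: 0.0879
grip_force: 0.0
t 10.38 pos [ 0.5514 -0.2409  0.1786] [-1.7999e+02  1.0000e-02 -1.8920e+01] F [-0.16  0.28 -0.09] gap 0.0879 grip 0.0
todo [-0.0002  0.0007  0.1076] [-0.01  0.01  0.08]
top cap 0.028 251 [0.5018 0.256  0.0335] 0.0015 ((501.9444580078125, 256.09088134765625), 19.811527252197266)
top cap 0.009 167 [0.5008 0.2549 0.014 ] 0.0019 ((501.07122802734375, 255.67478942871094), 30.839141845703125)
top lens 0.092 162 [0.5686 0.029  0.0971] 0.0014 ((568.858154296875, 28.89646339416504), 15.33675479888916)
top lens 0.064 155 [0.5646 0.0309 0.0686] 0.0014 ((568.2666625976562, 28.74557113647461), 23.1566104888916)
top lens 0.007 324 [0.563  0.0341 0.0106] 0.0013 ((568.685302734375, 28.606548309326172), 37.96867370605469)
scene cap 0.028 177 [0.504  0.2588 0.0325] 0.0017 ((502.0362243652344, 257.38226318359375), 21.99437141418457)
scene cap 0.009 155 [0.5144 0.2606 0.0131] 0.0021 ((503.2571105957031, 257.4537353515625), 31.8818302154541)
scene lens 0.092 105 [0.5704 0.0316 0.096 ] 0.0014 ((569.7615356445312, 31.1147518157959), 16.017316818237305)
scene lens 0.064 114 [0.577  0.0351 0.068 ] 0.002 ((569.9686279296875, 30.93611717224121), 23.129301071166992)
scene lens 0.007 239 [0.5825 0.0382 0.0098] 0.0014 ((570.2256469726562, 32.04545593261719), 37.55126190185547)
```

View pics/s3.png

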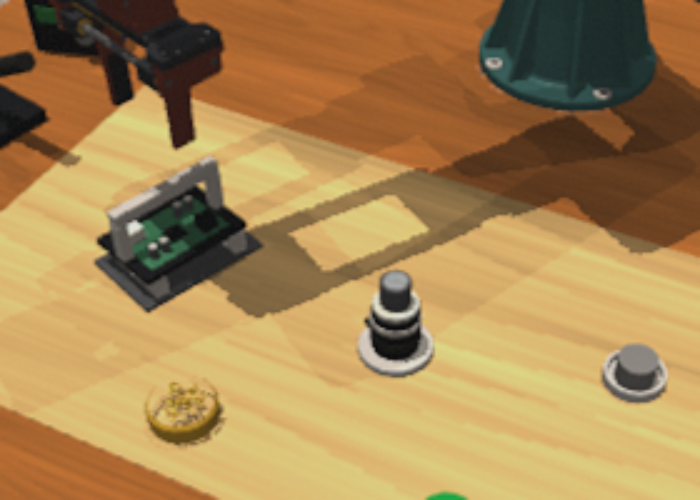

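The crop shows the cap sitting flat in the dish at (637,366), the bare lens at (396,280), and the gripper above the handle (165,190). Down to the handle.

```bash

echo '[[0,0.014,0.5,0,0,0],[0,0.014,1,0,0,0],[0,0.014,1.5,0,0,0],[0,0.014,1.9,0,0,0],[0,0.014,2.15,0,0,0]]' | python3 drive.py >/dev/null
echo '[[0,0,0,0,0,0],[0,0,0,0,0,0],[0,0,0,0,0,0]]' | python3 drive.py |grep -E "pos|cont"
python3 - <<'E'
from m import *
from cell import arm
todo(.551,-.2415,.071,-19)
p,d=arm.camera("wrist"); cv2.imwrite("pics/w4.png",p[:,:,::-1])
E
```

```text
eef_pos: [0.5522, -0.2422, 0.0718]
contact_force: [-0.0, -0.6, 0.2]
t 11.15 pos [ 0.5522 -0.2422  0.0718] [ 1.7999e+02 -7.0000e-02 -1.8990e+01] F [-0.03 -0.56  0.16] gap 0.0878 grip 0.0
todo [-0.0013 -0.0003  0.0008] [ 0.01 -0.07  0.01]
```

View pics/w4.png

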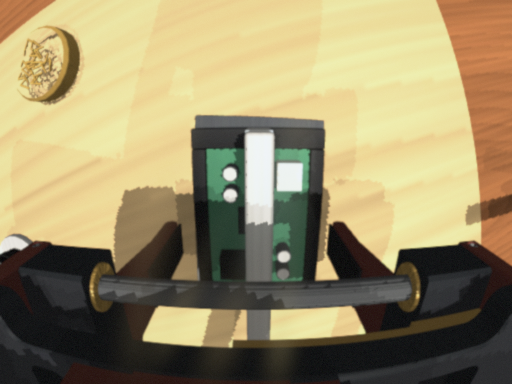

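The handle (column 258) runs straight between the fingers (180 to 330). I'll close and lift.

```bash

echo '[[0,0,0,0,0,0],[0,0,0,0,0,0],[0,0,0,0,0,0],[0,0,0,0,0,0],[0,0,0,0,0,0]]' | python3 drive.py 0.005 45 >/dev/null
echo '[[0,0,0,0,0,0],[0,0,0,0,0,0],[0,0,0,0,0,0],[0,0,0,0,0,0],[0,0,0,0,0,0]]' | python3 drive.py 
echo '[[0,0,0,0,0,0],[0,0,-0.06,0,0,0],[0,0,-0.16,0,0,0],[0,0,-0.3,0,0,0],[0,0,-0.5,0,0,0]]' | python3 drive.py
echo '[[0,0,-0.3,0,0,0],[0,0,-0.7,0,0,0],[0,0,-1.2,0,0,0],[0,0,-1.7,0,0,0],[0,0,-2.1,0,0,0]]' | python3 drive.py >/dev/null
echo '[[0,0,-0.06,0,0,0],[0,0,-0.06,0,0,0],[0,0,-0.06,0,0,0]]' | python3 drive.py
python3 -c "
from m import *; todo(.569,.030,.197,-19)"
```

```text
t: 12.03
eef_pos: [0.5514, -0.2422, 0.0708]
eef_rot: [-180.0, 0.0, -19.0]
contact_force: [0.3, -0.9, -0.4]
finger_gap: 0.0245
grip_force: 0.0
t: 12.45
eef_pos: [0.5507, -0.2417, 0.0958]
eef_rot: [-180.0, 0.1, -19.0]
contact_force: [0.9, -1.0, -3.0]
finger_gap: 0.0136
grip_force: 45.0
t: 13.12
eef_pos: [0.5508, -0.2419, 0.2033]
eef_rot: [-180.0, 0.1, -19.0]
contact_force: [-0.4, 0.2, -4.5]
finger_gap: 0.0135
grip_force: 45.0
t 13.12 pos [ 0.5508 -0.2419  0.2033] [-1.7999e+02  5.0000e-02 -1.9040e+01] F [-0.41  0.22 -4.5 ] gap 0.0135 grip 45.0
todo [-0.0715 -0.2629  0.0064] [-0.01  0.05 -0.04]
```

Fingers closed a touch late, so I'll measure the carrier's height and tilt in hand.

```bash
cat > meas.py <<'E'
from m import *
from cell import arm
import sys
tag=sys.argv[1]
s=arm.sense(); print(s['eef_pos'].round(4),s['contact_force'].round(2),s['finger_gap'])
S=np.array(s['eef_pos']); 
ims=[]
for n in("top","scene"):
    p,d=arm.camera(n); np.savez(f"{n}{tag}.npz",p=p,d=d,**arm.camera_model(n))
    X,p,u,v=cloud(f'{n}{tag}.npz')
    yaw=np.radians(s['eef_rot'][2]); A=np.array([[np.cos(yaw),np.sin(yaw),0],[-np.sin(yaw),np.cos(yaw),0],[0,0,1]])
    L=(X-S)@A.T   # carrier-aligned, TCP origin; nominal underside at -0.041
    near=(abs(L[...,0])<.075)&(abs(L[...,1])<.06)
    g=(L[...,2]>-.06)&(L[...,2]<.06)&near
    # handle top away from fingers
    h=g&(abs(L[...,1])<.012)&(abs(L[...,0])>.02)&(L[...,2]>.015)&(L[...,2]<.045)
    H=L[h]; H=H[H[:,2]>np.percentile(H[:,2],40)] if len(H) else H
    f=g&(p.max(-1)<60)&(L[...,2]<-.02)&(((abs(L[...,1])>.036)|(abs(L[...,0])>.055)))
    F=L[f]
    for nm,Q in(('handle top',H),('frame',F)):
        if len(Q)<10: print(n,nm,len(Q)); continue
        c=np.linalg.lstsq(np.c_[Q[:,:2],np.ones(len(Q))],Q[:,2],rcond=None)[0]
        print(n,nm,len(Q),'z med',np.median(Q[:,2]).round(4),'slopes deg',np.degrees(c[:2]).round(2),'x',Q[:,0].min().round(4),Q[:,0].max().round(4),'y',Q[:,1].min().round(4),Q[:,1].max().round(4))
    ys,xs=np.where(g); b=(max(ys.min()-35,0),min(ys.max()+35,384),max(xs.min()-30,0),min(xs.max()+30,512)); print(b)
    ims.append(cv2.resize(p[b[0]:b[1],b[2]:b[3],::-1],(400,int(400*(b[1]-b[0])/(b[3]-b[2])))))
hh=min(max(i.shape[0] for i in ims),600)
cv2.imwrite(f"pics/m{tag}.png",np.hstack([cv2.copyMakeBorder(i[:hh],0,hh-i[:hh].shape[0],0,0,cv2.BORDER_CONSTANT) for i in ims]))
E
python3 meas.py 5
```

```text
[ 0.5508 -0.2419  0.2033] [-0.41  0.22 -4.5 ] 0.01353814934879804
top handle top 162 z med 0.0272 slopes deg [0.33 2.29] x -0.0641 0.0644 y -0.0063 0.0086
top frame 607 z med -0.0332 slopes deg [-0.15 -0.37] x -0.0649 0.0648 y -0.0444 0.0461
(np.int64(130), np.int64(277), np.int64(364), np.int64(474))
scene handle top 107 z med 0.0239 slopes deg [ 0.86 -3.16] x -0.0626 0.0646 y -0.0069 0.0116
scene frame 344 z med -0.0358 slopes deg [-0.33  0.18] x -0.0633 0.0648 y -0.0417 0.0487
(np.int64(43), np.int64(168), np.int64(99), np.int64(224))
```

View pics/m5.png

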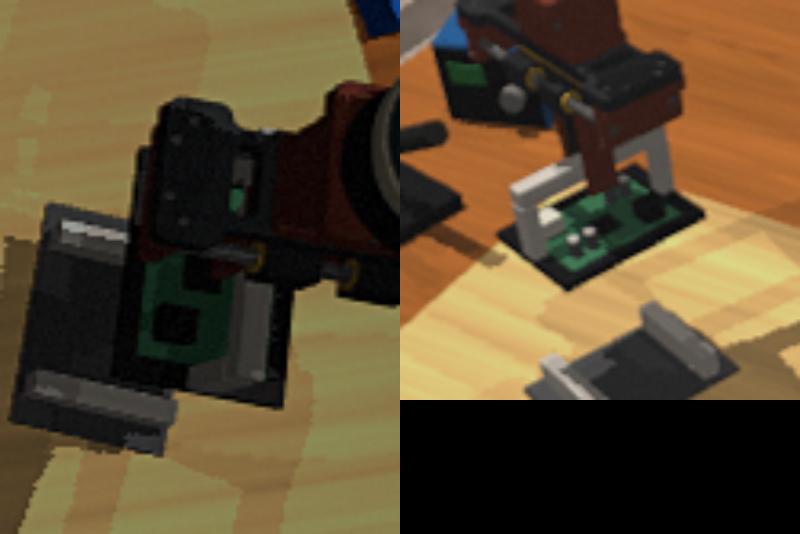

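The left half shows the carrier above the rest, the right half shows it hanging level in the grip: fitted slopes about 0.3°, underside about 42 mm below the TCP. I'll carry it to the lens.

```bash

echo '[[-0.04,-0.16,0,0,0,0],[-0.14,-0.5,0,0,0,0],[-0.26,-0.96,0,0,0,0],[-0.4,-1.46,0,0,0,0],[-0.54,-1.96,0,0,0,0]]' | python3 drive.py >/dev/null
echo '[[-0.14,-0.5,0,0,0,0],[-0.28,-1,0,0,0,0],[-0.4,-1.5,0,0,0,0],[-0.54,-2,0,0,0,0],[-0.66,-2.4,0,0,0,0]]' | python3 drive.py >/dev/null
echo '[[-0.1,-0.36,0,0,0,0],[-0.16,-0.6,0.02,0,0,0],[-0.2,-0.78,0.04,0,0,0],[-0.23,-0.86,0.08,0,0,0],[-0.23,-0.898,0.1,0,0,0]]' | python3 drive.py>/dev/null
echo '[[0,0,0,0,0,0],[0,0,0,0,0,0],[0,0,0,0,0,0],[0,0,0,0,0,0]]' | python3 drive.py
python3 -c "
from m import *; todo(.569,.030,.1983,-19)"
python3 meas.py 6
```

```text
t: 14.8
eef_pos: [0.5697, 0.0289, 0.1989]
eef_rot: [180.0, -0.0, -19.1]
contact_force: [-1.6, 0.3, -3.9]
finger_gap: 0.0134
grip_force: 45.0
t 14.8 pos [0.5697 0.0289 0.1989] [ 1.80e+02 -1.00e-02 -1.91e+01] F [-1.6   0.35 -3.86] gap 0.0134 grip 45.0
todo [-0.001  -0.0008  0.0006] [ 0.   -0.01 -0.1 ]
[0.5697 0.0289 0.1989] [-1.6   0.35 -3.86] 0.013409004752559177
top handle top 5
top frame 182 z med -0.0332 slopes deg [0.08 0.26] x -0.0647 -0.0135 y -0.0447 0.0451
(np.int64(185), np.int64(287), np.int64(225), np.int64(334))
scene handle top 114 z med 0.0254 slopes deg [ 0.21 -1.59] x -0.0497 0.0653 y -0.0057 0.0112
scene frame 395 z med -0.0347 slopes deg [-0.47  0.02] x -0.0631 0.0661 y -0.0423 0.0494
(np.int64(79), np.int64(211), np.int64(194), np.int64(322))
```

View pics/m6.png

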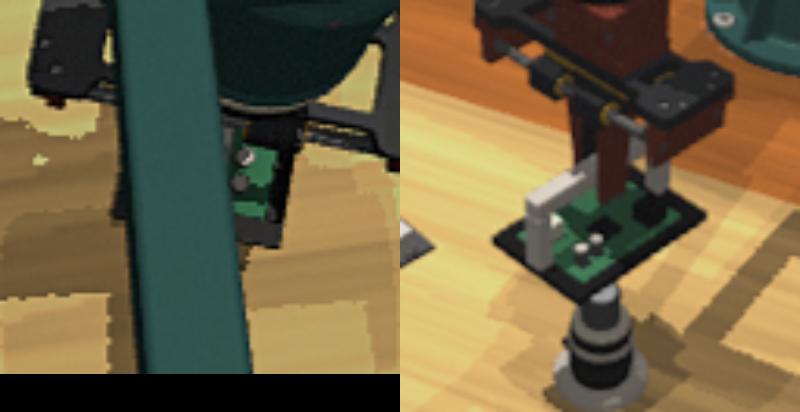

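The carrier hangs level over the lens (right half, lens at (603,295)), with the underside about 156 mm above the bench and within about 1 mm of centre. I'll let it settle and hand in.

```bash

echo '[[-0.008,-0.008,0,0,0,0],[-0.008,-0.008,0,0,0,0],[-0.008,-0.008,0,0,0,0],[-0.008,-0.008,0,0,0,0],[-0.008,-0.008,0,0,0,0]]' | python3 drive.py >/dev/null
echo '[[0,0,0,0,0,0],[0,0,0,0,0,0],[0,0,0,0,0,0],[0,0,0,0,0,0],[0,0,0,0,0,0]]' | python3 drive.py
python3 -c "
from cell import arm; print(arm.hand_in())"
```

```text
t: 15.73
eef_pos: [0.5693, 0.0302, 0.1989]
eef_rot: [-180.0, 0.0, -19.0]
contact_force: [1.2, -0.1, -3.5]
finger_gap: 0.0136
grip_force: 45.0
the job is handed in; nothing more can be done
None
```

I handed the job in at 15.7 s: the cap sits flat, mouth down, in the dish, and the arm is holding the carrier level and steady, centred over the lens to within about 1 mm with its underside about 60 mm above it (hand-in printed no verdict).

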